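Reset and start the bandsaw at its control desk

TASK

The bandsaw's emergency stop has just been let out, so the saw has to be reset and started again at its control desk. With your fingertips, press the blue reset button gently all the way in and let it spring back out, then press the green start button in the same way and let it out. Keep off every other control, leave the things around the desk where they are, and end clear of everything.

Things in the scene. Friction and masses are not known exactly. Their poses are not given: they have to be found in the camera images.
- desk: the saw's fixed control desk: grey wedge 210 mm deep (x), 360 wide (y), 55 high in front, 111 at the back; its panel slopes 15 degrees. Origin: centre of its underside; x front to back, y left. Front row, 48 mm before the middle, 64 mm apart: blue, green, black, white buttons in varying order. Back row, 43 mm behind it, right to left: emergency stop, red stop, selector, two lamps.
- reset: the blue reset push-button of the desk: cap 29 mm across, 12 mm proud of a steel ring 39 mm across. Origin: on the panel, on its axis; frame upright, turned with the desk (x front to back). The cap's face looks along (-0.259, 0, 0.966) of this frame and goes in the opposite way. Sprung: 1.5 N starts it, 4.5 N brings it 4 mm in, where its contact closes, 7.5 N to its stop at 8 mm; returns by itself.
- reset_top (a point): middle of the outer face of the blue cap, 20 mm above the panel along the button's axis; it moves with the cap; frame as the button's. A fingertip pushing square to the face, or straight down, works it.
- reset_cap (a joint): how far the blue reset button is pressed in, m: 0 out, contact closes at 0.004, stop at 0.008
- start: the green start push-button of the desk: cap 29 mm across, 12 mm proud of a steel ring 39 mm across. Origin: on the panel, on its axis; frame upright, turned with the desk (x front to back). The cap's face looks along (-0.259, 0, 0.966) of this frame and goes in the opposite way. Sprung: 1.5 N starts it, 4.5 N brings it 4 mm in, where its contact closes, 7.5 N to its stop at 8 mm; returns by itself.
- start_top (a point): middle of the outer face of the green cap, 20 mm above the panel along the button's axis; it moves with the cap; frame as the button's. A fingertip pushing square to the face, or straight down, works it.
- start_cap (a joint): how far the green start button is pressed in, m: 0 out, contact closes at 0.004, stop at 0.008
- jog: black push-button of the same build in the same row. Not to be touched. Origin: on the panel, on the control's axis; x of its frame points from the desk's front to its back.
- coolant: white push-button of the same build in the same row. Not to be touched. Origin: on the panel, on the control's axis; x of its frame points from the desk's front to its back.
- stop: red push-button of the same build, in the back row. Not to be touched. Origin: on the panel, on the control's axis; x of its frame points from the desk's front to its back.
- estop: emergency stop in the back row: red mushroom head 39 mm across, its top 37 mm above the panel, on a yellow disc 75 mm across. Not to be touched. Origin: on the panel, on the control's axis; x of its frame points from the desk's front to its back.
- selector: black selector switch in the back row: bar handle 26 by 8 mm, its top 27 mm above the panel, on a steel ring 35 mm across. Not to be touched. Origin: on the panel, on the control's axis; x of its frame points from the desk's front to its back.
- slug_center (a point): middle (30 mm up) of a sawn aluminium slug standing on the bench beside the desk, 45 mm across and 60 mm high; loose
- tube_center (a point): middle (20 mm up) of an offcut of square steel tube lying on the bench beside the desk, 40 by 40 mm and 70 mm long; loose
- oil_center (a point): middle (65 mm up) of a black cutting-oil bottle with a red cap standing on the bench beside the desk, 52 mm across and 130 mm high; loose
- brush_grip (a point): grip of a chip brush 200 mm long lying on the bench in front of the desk, about 20 mm high; loose

How it is judged (in metres and radians):
On the way, in this order (a step that is already met when the one before it is completed fails the run):
1. the blue reset button is pressed in (value of joint reset_cap above 0.004 m and value of joint start_cap below 0.001 m), for 0.1 s.
2. the blue reset button has sprung back out (value of joint reset_cap below 0.001 m), for 0.1 s.
3. the green start button is pressed in (value of joint start_cap above 0.004 m and value of joint reset_cap below 0.001 m), for 0.1 s.
4. the green start button has sprung back out (value of joint start_cap below 0.001 m), for 0.1 s.
At the end, for the whole second after the job is handed in: The blue button has been pressed at least 4 mm in and let out, after that the green one likewise; at the end both are out (within 1 mm) and the slug, tube, bottle and brush are within 12 mm of where they began (value of joint each of reset_cap, start_cap below 0.001 m and distance of each of slug_center, tube_center, oil_center, brush_grip from where it was at the start of the episode below 0.012 m); the robot touches nothing.
It fails at once if a control other than the blue and the green button is touched (over 0.5 N) (contact force between any of the fingers, the arm and jog above 0.5 N or contact force between any of the fingers, the arm and coolant above 0.5 N or contact force between any of the fingers, the arm and stop above 0.5 N or contact force between any of the fingers, the arm and estop above 0.5 N or contact force between any of the fingers, the arm and selector above 0.5 N).
It fails at once if a button or the desk is pressed roughly (over 30 N) (contact force between any of the fingers, the arm and desk above 30 N or contact force between any of the fingers, the arm and reset above 30 N or contact force between any of the fingers, the arm and start above 30 N).
It fails at once if the slug, tube, bottle or brush is moved more than 12 mm, lifted or carried (distance of any of slug_center, tube_center, oil_center, brush_grip from where it was at the start of the episode above 0.012 m).
It also fails if it takes over 38 s, if anything falls off the work surface, if the arm or the gripper's body presses on something with over 40 N, if the wrist force passes 120 N, or if a joint passes its speed limit or range.

ROBOT

A 6-joint arm with a two-finger parallel gripper is mounted at the origin on the work surface. World frame = base frame: x ahead of the robot, y to its left, z up, the work surface at z = 0. Lengths are in m, angles in degrees, forces in N, time in s.
With the tool pointing down it reaches from about 0.4 to 0.825 m from the base axis. Payload 7 kg.
Tool frame: the origin (TCP) lies between the finger pads; the fingertips stand 19 mm ahead of it and the grasp point (between the pads) is the TCP; z points along the fingers, y is the line along which they close (so a half turn about z gives the same grasp; the last joint's range is limited). The gripper opens to 88 mm and grips with 3 to 60 N. Pads are 19 mm wide; open, the fingers measure 130 mm over their backs; the gripper's body (78 mm by 193 mm) begins 47 mm behind the grasp point.
Start: joints at [-57.004, 20.546, 0.682, 0, -70.136, -16.507], TCP at [0.192, -0.647, 0.246] pointing down, gripper open.
Joint ranges: [-176.03, 176.03], [-82.01, 121.73], [-58.28, 71.71], [-173.87, 95.51], [-174.79, -0.11], [-173.66, 173.66]. Speed limits (degrees/s): [136.94, 136.94, 172.46, 180, 180, 180].

INTERFACE

Orientations are given as [roll, pitch, yaw] about the fixed x, y, z axes, in that order (R = Rz(yaw) Ry(pitch) Rx(roll)).
In Python, from plant import get_obs, snapshot, close_job, spot_in, spot_point gives the robot as it stands.
- The arm moves only by the tool play_rows, never from a script. Its argument "plan" is a list of rows, each a list of 6 numbers: the shift along the tool's x, y, z in cm, then the turn, a rotation vector about the tool's x, y, z in degrees. A call has 1 to 20 rows; each row shifts and turns the commanded pose from where the row before left it, along the tool's axes as they then stand; what a row does not reach is not made up. A row lasts 1/12 s, in which the tool goes at most 41.7 mm and 7.16 degrees, less where a joint would pass 70% of its speed; a pose out of reach is approached as far as the arm can. A call is refused whole if a number of a shift passes 4.17 or a number of a turn 7.16, either way. A call with a gripper value outside its range is refused whole. "grip" is the finger opening in cm, from 0 to 8.76, set as the call begins (left out, the last holds). The fingers move at their own pace and stop on an object; the grip force is fixed at half the most. Time passes only in rows, so rows that do not move let the fingers close. It gives the time, the measured TCP pose, the force, the opening and the grip force at its end, in the units of the state.
- get_obs(): the state, without advancing time (a new reading comes with each control period).
- snapshot(name): name is "scene" or "top"; returns a dict with "frame" (420x560x3 uint8, red, green, blue), "fx", "fy", "cx", "cy" (pixels), "position" and "attitude" of the camera in the world. Camera axes: x right, y down, z forward; pixel columns grow to the right and rows downward; lengths in m; the calibration is good to about 2 mm. A picture is of the moment at which its call begins. There is no depth.
- close_job(): hands the job in; it is judged then, once.
Trained networks look in the newest picture that a camera, given by its name, has taken for a name from the list of things; names that differ only in an ending like _2 or _b are one class to them, and where a whole thing is asked for, a point or a joint stands for the part that bears it (a point fixed in the world has none). Each returns a list of dicts, best first, with "score" (0 to 1); they miss things now and then, are a little off and sometimes report something else, mostly with a low value. They report only what shows in the picture. A call takes as long as a camera call.
- spot_in(camera, thing): "position" ([x, y, z] in m, in world coordinates, good to about 4 mm: the middle of the surface that is visible of it).
- spot_point(camera, thing): "position" ([x, y, z] in m, in world coordinates, good to about 4 mm: a listed point, or the origin of a listed thing).
The state is a dict: "clock": time; "joint_pos": joint angles; "qvel": joint speeds; "tau": joint torques, N m; "tool_pos": TCP position; "orientation": TCP orientation; "force": force on the tool from outside, world axes, zero at the start; "moment": the same for the moment, N m; "opening": finger opening in m; "gripper_force": force on a finger pad.
Only numpy, scipy, OpenCV 4.12 (cv2) and the standard library are available. Lean on these libraries where they do the work, as an engineer would, in place of code of your own. Each camera call takes 0.05 s, during which the arm holds its last target. There are 200 camera calls.

## Working session

There is one attempt and no reset: what is moved stays moved. The work goes in short steps, Python scripts to look and compute and a tool call to move; the robot and the scene stay as the last step left them, time stands still between calls to the robot, and variables do not carry over. Pictures are saved under pics/ and viewed, at most 10 in all, crops included, and the job is handed in when it is done.

Besides the shell and the picture viewer there is one more tool, called after ">>>" as a command line: name --pt "numbers of a row" for each row, then --argument value for the rest. play_rows: Moves the arm, as the interface text tells. Its arguments: {"type":"object","properties":{"plan":{"type":"array","items":{"type":"array","items":{"type":"number"}}},"grip":{"type":"number"}},"required":["plan"]}

```bash
mkdir -p pics
python3 - <<'E'
from plant import *
import cv2,numpy as np
for c in("scene","top"):
    s=snapshot(c); cv2.imwrite(f"pics/{c}1.png",s["frame"][:,:,::-1]); print(c,s["position"],s["attitude"],s["fx"],s["cx"],s["cy"])
    for t in("desk","reset","start","jog","coolant","stop","estop","selector","reset_top","start_top","slug_center","tube_center","oil_center","brush_grip"):
        print(t,[(np.round(d["position"],4).tolist(),round(d["score"],2)) for d in spot_point(c,t)[:2]])
o=get_obs();print(o)
E
```

```text
scene [1.02294919 0.29450989 0.74836003] [-1.40141703e+02  7.24227721e-02  1.20788366e+02] 414.2602561519461 285.58710607851435 213.33530214844322
desk [([0.584, 0.0547, -0.001], 0.57)]
reset [([0.5398, 0.1507, 0.0721], 0.63)]
start [([0.5462, 0.0165, 0.0729], 0.9)]
jog [([0.5371, 0.0799, 0.0728], 0.77), ([0.5893, 0.054, -0.0032], 0.53)]
coolant [([0.545, -0.0439, 0.0701], 0.83)]
stop [([0.6311, 0.0325, 0.0958], 0.75), ([0.542, 0.1493, 0.0696], 0.43)]
estop [([0.6373, -0.0583, 0.0917], 0.79)]
selector [([0.4372, 0.0631, 0.0134], 0.64), ([0.6377, -0.0589, 0.0893], 0.24)]
reset_top [([0.5334, 0.15, 0.0866], 0.69)]
start_top []
slug_center [([0.5346, 0.2997, 0.03], 0.96), ([0.631, 0.0946, 0.0975], 0.61)]
tube_center [([0.5625, -0.2085, 0.0242], 0.56)]
oil_center [([0.6863, -0.1936, 0.0603], 0.95)]
brush_grip [([0.4365, 0.0626, 0.013], 0.61)]
top [0.39959313 0.01776726 1.09293632] [-169.14244016    1.46343592  -90.16564406] 461.86842681587683 280.6409996330172 204.7576278278071
desk [([0.5884, 0.052, 0.0008], 0.71)]
reset [([0.5367, 0.149, 0.0732], 0.96)]
start [([0.5422, 0.0228, 0.0685]
[... 566 characters left out ...]
0.0662, 0.0086], 0.69)]
{'clock': 1.5, 'joint_pos': array([-5.70045653e+01,  2.05482490e+01,  6.81264212e-01, -1.36329505e-03,
       -7.01351962e+01, -1.65067800e+01]), 'qvel': array([ 0.05739542,  0.06813804, -0.02896266,  0.03343084,  0.12264835,
       -0.00613189]), 'tau': array([-9.69924477e-04, -5.82381213e+01,  2.93297803e+01,  7.00219005e+00,
        1.25480400e-02, -4.92937011e-05]), 'tool_pos': array([ 0.19156263, -0.64722035,  0.24553033]), 'orientation': array([ 1.79997545e+02,  6.09626741e-04, -1.63511809e+02]), 'force': array([-0.00172285,  0.16048198,  0.28434858]), 'moment': array([ 0.00146423,  0.00966659, -0.01446723]), 'gripper_force': 0.0, 'opening': 0.08759420054995842}
```

View pics/top1.png

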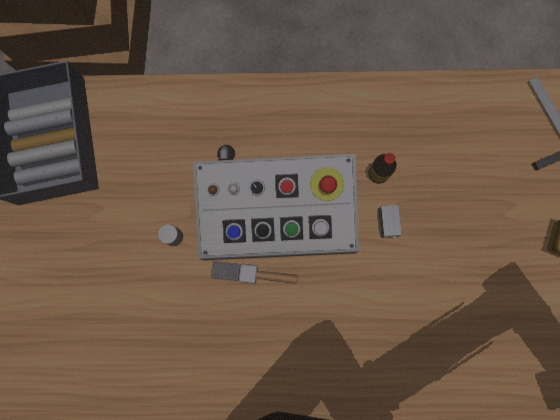

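View pics/scene1.png

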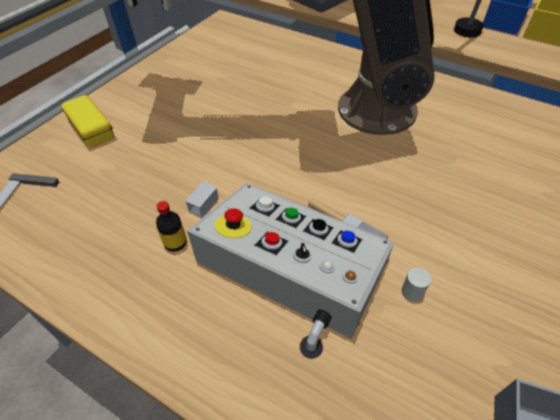

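The top view shows blue at (234,231), black (262,230), green (291,229) and white (320,228). The scene view agrees: green (291,214), blue (347,238). Next I'll refine these positions from the colours.

```bash
cat > h.py <<'E'
from plant import *
import numpy as np,cv2
from scipy.spatial.transform import Rotation as R
def rpy(a): return R.from_euler("xyz",a,degrees=True)
def delta(pos,att,frm=None):
    o=get_obs(); r0=rpy(o["orientation"] if frm is None else frm); r1=rpy(att)
    print("turn tool",(r0.inv()*r1).as_rotvec(degrees=True).round(2),
      "shift cm after turn",(r1.inv().apply(np.array(pos)-o["tool_pos"])*100).round(2), "now",o["tool_pos"].round(4),o["orientation"].round(2))
E
cat > loc.py <<'E'
from h import *
rays={}
for c in("scene","top"):
    s=snapshot(c); hsv=cv2.cvtColor(s["frame"],cv2.COLOR_RGB2HSV); A=rpy(s["attitude"])
    P0={"reset":[.535,.148,.09],"start":[.539,.021,.09]}
    for n,(lo,hi) in {"reset":((110,120,60),(130,255,255)),"start":((50,100,40),(85,255,255))}.items():
        m=cv2.inRange(hsv,lo,hi); p=A.inv().apply(np.array(P0[n])-s["position"]); u,v=s["fx"]*p[0]/p[2]+s["cx"],s["fy"]*p[1]/p[2]+s["cy"]
        k=np.zeros_like(m); cv2.circle(k,(int(u),int(v)),18,255,-1); m&=k
        M=cv2.moments(m,True); x,y=M["m10"]/M["m00"],M["m01"]/M["m00"]
        d=A.apply([(x-s["cx"])/s["fx"],(y-s["cy"])/s["fy"],1]); rays.setdefault(n,[]).append((s["position"],d/np.linalg.norm(d)))
        print(c,n,"area",M["m00"],"px",round(x,1),round(y,1),"exp",round(u,1),round(v,1))
for n,rs in rays.items():
    Q=[np.eye(3)-np.outer(d,d) for _,d in rs]
    X=np.linalg.solve(sum(Q),sum(q@p for q,(p,_) in zip(Q,rs))); print(n,X.round(4),"res mm",[round(1e3*np.linalg.norm(q@(X-p)),1) for q,(p,_) in zip(Q,rs)])
E
python3 loc.py
```

```text
scene reset area 137.0 px 347.8 236.2 exp 348.5 234.8
scene start area 114.0 px 291.3 212.9 exp 292.1 211.1
top reset area 122.0 px 233.3 231.6 exp 232.8 230.7
top start area 114.0 px 291.3 229.0 exp 290.7 228.5
reset [0.5339 0.1474 0.0834] res mm [np.float64(0.5), np.float64(0.5)]
start [0.539  0.0194 0.0833] res mm [np.float64(0.3), np.float64(0.3)]
```

```bash
cat >> h.py <<'E'
ATT=[180,15,-177.7]; A=rpy(ATT).apply([0,0,1])
TOP={"reset":np.array([.5335,.1475,.0892]),"start":np.array([.5388,.0196,.0892])}
def pre(n,gap): return TOP[n]-A*(.019+gap)
E
python3 -c "
from h import *
print(A,pre('reset',.1)); delta(pre('reset',.10),ATT)"
```

```text
[ 0.25861054  0.01038687 -0.96592583] [0.50272535 0.14626396 0.20414517]
turn tool [  1.86 -14.92  14.11] shift cm after turn [-32.03  78.04  12.87] now [ 0.1916 -0.6472  0.2456] [-180.      0.   -163.51]
```

>>> play_rows --pt "0 0 0 0.46 -3.73 3.53" --pt "0 0 0 0.46 -3.73 3.53" --pt "0 0 0 0.46 -3.73 3.53" --pt "0 0 0 0.46 -3.73 3.53" --pt "-1 2.5 0.4 0 0 0" --pt "-1 2.5 0.4 0 0 0" --pt "-1 2.5 0.4 0 0 0" --pt "-1 2.5 0.4 0 0 0" --pt "-1 2.5 0.4 0 0 0" --pt "-1 2.5 0.4 0 0 0" --pt "-1 2.5 0.4 0 0 0" --pt "-1 2.5 0.4 0 0 0" --pt "-1 2.5 0.4 0 0 0" --pt "-1 2.5 0.4 0 0 0" --pt "-1 2.5 0.4 0 0 0" --pt "-1 2.5 0.4 0 0 0" --pt "-1 2.5 0.4 0 0 0" --pt "-1 2.5 0.4 0 0 0" --pt "-1 2.5 0.4 0 0 0" --pt "-1 2.5 0.4 0 0 0" --grip 0

```text
clock: 3.27
tool_pos: [0.3468, -0.2396, 0.2256]
orientation: [180.0, 15.1, -177.7]
force: [0.9, 0.2, 0.6]
opening: 0.0004
gripper_force: 0.0
```

```bash
python3 -c "
from h import *
delta(pre('reset',.10),ATT); print(get_obs()['joint_pos'].round(1))"
```

```text
turn tool [-0.    0.07 -0.03] shift cm after turn [-15.99  37.93   6.51] now [ 0.3468 -0.2396  0.2256] [ 179.99   15.07 -177.73]
[-10.9 -11.  -37.1  -4.5 -49.4 -74.4]
```

>>> play_rows --pt "-1 2.37 0.41 0 0 0" --pt "-1 2.37 0.41 0 0 0" --pt "-1 2.37 0.41 0 0 0" --pt "-1 2.37 0.41 0 0 0" --pt "-1 2.37 0.41 0 0 0" --pt "-1 2.37 0.41 0 0 0" --pt "-1 2.37 0.41 0 0 0" --pt "-1 2.37 0.41 0 0 0" --pt "-1 2.37 0.41 0 0 0" --pt "-1 2.37 0.41 0 0 0" --pt "-1 2.37 0.41 0 0 0" --pt "-1 2.37 0.41 0 0 0" --pt "-1 2.37 0.41 0 0 0" --pt "-1 2.37 0.41 0 0 0" --pt "-1 2.37 0.41 0 0 0" --pt "-1 2.37 0.41 0 0 0" --pt "0 0 0 0 0 0" --pt "0 0 0 0 0 0"

```text
clock: 4.77
tool_pos: [0.503, 0.1461, 0.2031]
orientation: [-180.0, 15.0, -177.6]
force: [0.5, -0.3, -0.6]
opening: 0.0003
gripper_force: 0.0
```

```bash
python3 -c "
from h import *
delta(pre('reset',.02),ATT); o=get_obs();print(o['joint_pos'].round(1),o['force'],o['tool_pos'],o['orientation'])"
```

```text
turn tool [ 0.   -0.04  0.07] shift cm after turn [-0.    0.02  7.89] now [0.503  0.1461 0.2031] [-179.98   14.96 -177.62]
[  44.3   -0.   -38.7   15.2  -41.1 -142.6] [ 0.45767829 -0.33321391 -0.61289571] [0.50298713 0.14608529 0.20310927] [-179.98364721   14.96435541 -177.62304805]
```

>>> play_rows --pt "0 0 1 0 0 0" --pt "0 0 1.5 0 0 0" --pt "0 0 1.5 0 0 0" --pt "0 0 1.5 0 0 0" --pt "0 0 1.2 0 0 0" --pt "0 0 0.7 0 0 0" --pt "0 0 0.5 0 0 0" --pt "0 0 0 0 0 0" --pt "0 0 0 0 0 0"

```text
clock: 5.52
tool_pos: [0.5232, 0.1456, 0.1275]
orientation: [180.0, 15.0, -177.7]
force: [0.5, 0.6, -0.8]
opening: 0.0006
gripper_force: 0.0
```

```bash
python3 -c "
from h import *
delta(pre('reset',.0),ATT)
s=snapshot('scene');f=s['frame'][150:300,240:440,::-1];cv2.imwrite('pics/a.png',cv2.resize(f,(800,600),interpolation=cv2.INTER_CUBIC))"
```

```text
turn tool [ 0.01  0.01 -0.03] shift cm after turn [-0.01  0.14  2.06] now [0.5232 0.1456 0.1275] [ 179.98   15.01 -177.73]
```

View pics/a.png

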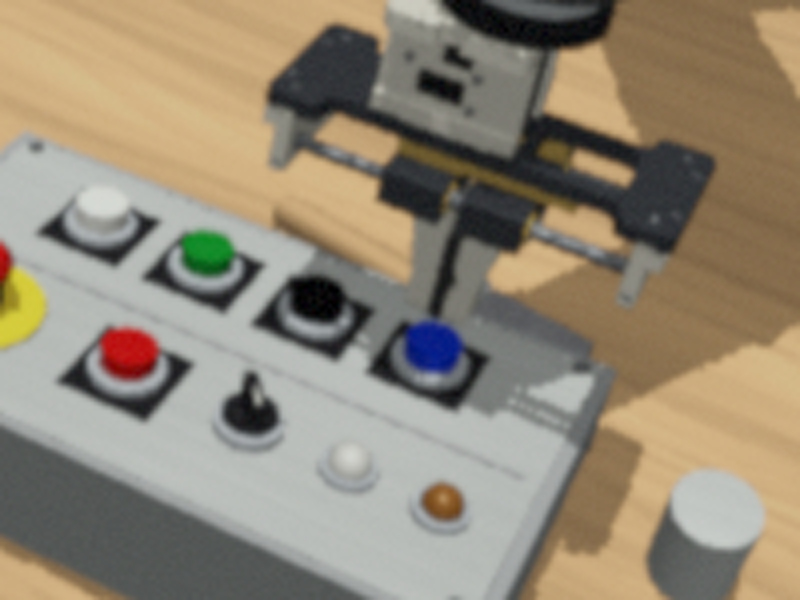

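The closed fingertips are about 2 cm above the blue cap: tips near (445,310) in the crop, cap at (432,345). The other controls are clear.

>>> play_rows --pt "0 0.1 0.5 0 0 0" --pt "0 0 0.5 0 0 0" --pt "0 0 0.3 0 0 0" --pt "0 0 0.3 0 0 0" --pt "0 0 0.2 0 0 0" --pt "0 0 0.2 0 0 0" --pt "0 0 0.1 0 0 0" --pt "0 0 0.1 0 0 0" --pt "0 0 0 0 0 0" --pt "0 0 0 0 0 0"

```text
clock: 6.4
tool_pos: [0.5287, 0.147, 0.1059]
orientation: [180.0, 15.0, -177.7]
force: [-2.9, -0.3, 2.1]
opening: 0.0003
gripper_force: 1.7
```

```bash
python3 -c "
from h import *
delta(pre('reset',.0),ATT); o=get_obs(); print(o['force'],o['force']@A)"
```

```text
turn tool [ 0.   -0.01 -0.01] shift cm after turn [-0.03  0.03 -0.17] now [0.5287 0.147  0.1059] [ 179.99   14.99 -177.71]
[-2.88465252 -0.34092398  2.14185869] -2.818419301538025
```

>>> play_rows --pt "0 0 0.1 0 0 0" --pt "0 0 0.1 0 0 0" --pt "0 0 0.1 0 0 0" --pt "0 0 0.1 0 0 0" --pt "0 0 0 0 0 0" --pt "0 0 0 0 0 0" --pt "0 0 0 0 0 0"

```text
clock: 6.98
tool_pos: [0.5298, 0.1471, 0.102]
orientation: [180.0, 15.0, -177.7]
force: [-4.5, -0.2, 4.7]
opening: 0.0006
gripper_force: 3.2
```

```bash
python3 -c "
from h import *
delta(pre('reset',.0),ATT); o=get_obs(); print(o['force'],o['force']@A)"
```

```text
turn tool [ 0.01 -0.01 -0.02] shift cm after turn [-0.02  0.03 -0.57] now [0.5298 0.1471 0.102 ] [ 179.99   14.99 -177.72]
[-4.45752951 -0.19791041  4.7065648 ] -5.701012273005388
```

>>> play_rows --pt "0 0 0.1 0 0 0" --pt "0 0 0.1 0 0 0" --pt "0 0 0.05 0 0 0" --pt "0 0 0 0 0 0" --pt "0 0 0 0 0 0" --pt "0 0 0 0 0 0"

```text
clock: 7.48
tool_pos: [0.5304, 0.1471, 0.1005]
orientation: [180.0, 15.0, -177.7]
force: [-13.7, -0.8, 19.0]
opening: 0.0002
gripper_force: 11.0
```

```bash
python3 -c "
from h import *
delta(pre('reset',.0),ATT); o=get_obs(); print(o['force'],o['force']@A)"
```

```text
turn tool [ 0.02  0.04 -0.01] shift cm after turn [-0.01  0.03 -0.73] now [0.5304 0.1471 0.1005] [ 179.98   15.04 -177.71]
[-13.72987213  -0.77813048  18.96885685] -21.88128070694244
```

At the stop with about 22 N, so I'll release and retract.

>>> play_rows --pt "0 0 -0.3 0 0 0" --pt "0 0 -0.5 0 0 0" --pt "0 0 -1 0 0 0" --pt "0 0 -1.5 0 0 0" --pt "0 0 -1.5 0 0 0" --pt "0 0 -1 0 0 0" --pt "0 0 0 0 0 0" --pt "0 0 0 0 0 0"

```text
clock: 8.15
tool_pos: [0.5159, 0.1471, 0.1561]
orientation: [179.9, 15.1, -177.7]
force: [0.2, -0.5, 0.4]
opening: 0.0002
gripper_force: 0.0
```

```bash
python3 -c "
from h import *
delta(pre('start',.05),ATT); o=get_obs(); print(o['force'],o['force']@A)"
```

```text
turn tool [ 0.09  0.07 -0.02] shift cm after turn [  0.02 -12.84   0.02] now [0.5159 0.1471 0.1561] [ 179.9    15.07 -177.72]
[ 0.20274375 -0.45458605  0.43541258] -0.37286630976372964
```

>>> play_rows --pt "0 -1 0 0 0 0" --pt "0 -1.5 0 0 0 0" --pt "0 -1.5 0 0 0 0" --pt "0 -1.5 0 0 0 0" --pt "0 -1.5 0 0 0 0" --pt "0 -1.5 0 0 0 0" --pt "0 -1.5 0 0 0 0" --pt "0 -1.5 0 0 0 0" --pt "0 -0.8 0 0 0 0" --pt "0 -0.5 0 0 0 0" --pt "0 0 0 0 0 0" --pt "0 0 1 0 0 0" --pt "0 0 1 0 0 0" --pt "0 0 1 0 0 0" --pt "0 0 0 0 0 0" --pt "0 0 0 0 0 0"

```text
clock: 9.48
tool_pos: [0.5281, 0.0192, 0.126]
orientation: [-180.0, 14.9, -177.7]
force: [-0.0, -0.2, 1.1]
opening: 0.0001
gripper_force: 0.0
```

```bash
python3 -c "
from h import *
delta(pre('start',.0),ATT)
s=snapshot('scene');f=s['frame'][130:280,220:420,::-1];cv2.imwrite('pics/b.png',cv2.resize(f,(800,600),interpolation=cv2.INTER_CUBIC))"
```

```text
turn tool [-0.02 -0.09  0.02] shift cm after turn [-0.08 -0.    1.93] now [0.5281 0.0192 0.126 ] [-179.97   14.91 -177.67]
```

View pics/b.png

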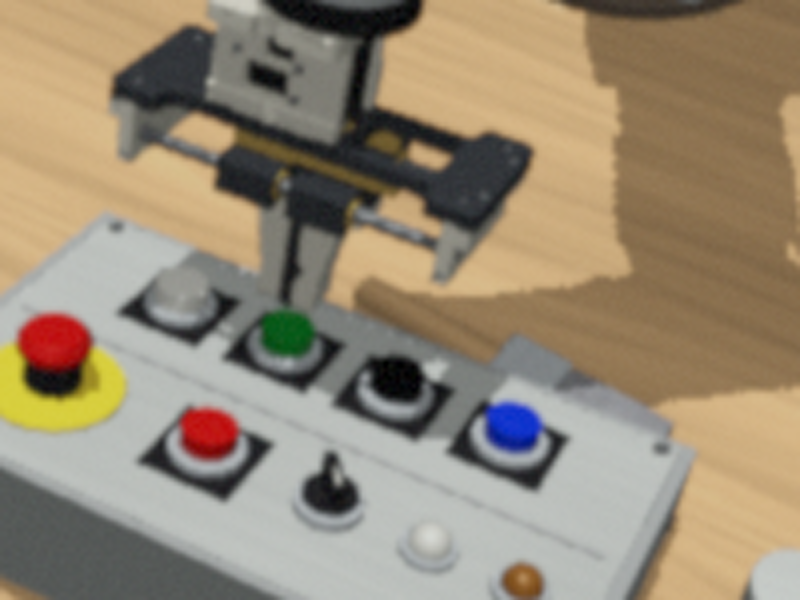

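Blue at (512,428) is out again. The tips near (292,300) stand over the green cap at (285,332), clear of black and white.

>>> play_rows --pt "0 0 0.5 0 0 0" --pt "0 0 0.5 0 0 0" --pt "0 0 0.3 0 0 0" --pt "0 0 0.3 0 0 0" --pt "0 0 0.2 0 0 0" --pt "0 0 0.2 0 0 0" --pt "0 0 0.1 0 0 0" --pt "0 0 0.1 0 0 0" --pt "0 0 0.1 0 0 0" --pt "0 0 0.1 0 0 0" --pt "0 0 0 0 0 0" --pt "0 0 0 0 0 0"

```text
clock: 10.53
tool_pos: [0.5345, 0.0192, 0.1034]
orientation: [180.0, 15.0, -177.7]
force: [-3.5, 0.1, 4.3]
opening: 0.0005
gripper_force: 2.6
```

```bash
python3 -c "
from h import *
delta(pre('start',.0),ATT); o=get_obs(); print(o['force'],o['force']@A)"
```

```text
turn tool [ 0.01 -0.01 -0.02] shift cm after turn [-0.05  0.03 -0.41] now [0.5345 0.0192 0.1034] [ 179.99   14.99 -177.72]
[-3.46911542  0.12720027  4.30274967] -5.051965627402984
```

>>> play_rows --pt "0 0 0.1 0 0 0" --pt "0 0 0.1 0 0 0" --pt "0 0 0.05 0 0 0" --pt "0 0 0 0 0 0" --pt "0 0 0 0 0 0" --pt "0 0 0 0 0 0"

```text
clock: 11.03
tool_pos: [0.5352, 0.0192, 0.1011]
orientation: [180.0, 15.0, -177.7]
force: [-5.1, 1.2, 7.0]
opening: 0.0003
gripper_force: 3.5
```

```bash
python3 -c "
from h import *
delta(pre('start',.0),ATT); o=get_obs(); print(o['force'],o['force']@A)"
```

```text
turn tool [ 0.01 -0.01 -0.02] shift cm after turn [-0.04  0.02 -0.66] now [0.5352 0.0192 0.1011] [ 179.98   14.99 -177.72]
[-5.10367041  1.19454994  6.96049656] -8.030778715645813
```

At the stop with about 8 N. One more light nudge, then release and retreat.

>>> play_rows --pt "0 0 0.05 0 0 0" --pt "0 0 0 0 0 0" --pt "0 0 0 0 0 0" --pt "0 0 -0.3 0 0 0" --pt "0 0 -0.5 0 0 0" --pt "0 0 -1 0 0 0" --pt "0 0 -2 0 0 0" --pt "0 0 -2 0 0 0" --pt "0 0 -2 0 0 0" --pt "0 0 -2 0 0 0" --pt "0 0 -1 0 0 0" --pt "0 0 0 0 0 0" --pt "0 0 0 0 0 0" --pt "0 0 0 0 0 0"

```text
clock: 12.2
tool_pos: [0.5072, 0.0181, 0.2041]
orientation: [180.0, 15.0, -177.7]
force: [-0.4, -0.5, -0.6]
opening: 0.0006
gripper_force: 0.0
```

```bash
python3 -c "
from h import *
o=get_obs(); print(o['tool_pos'],o['force'],o['qvel'].round(2))
s=snapshot('scene');cv2.imwrite('pics/c.png',s['frame'][:,:,::-1])"
```

```text
[0.50724142 0.01809543 0.20408694] [-0.4165541  -0.47096455 -0.60216483] [ 0.    0.7  -0.27 -0.01 -0.03  0.01]
```

View pics/c.png

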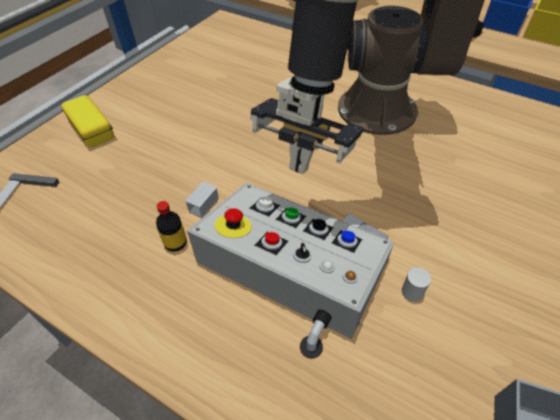

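Both caps are out: green at (291,213), blue at (347,238). The gripper is clear, and the slug, tube, bottle and brush are where they started.

```bash
python3 -c "
from plant import *
print(close_job())"
```

```text
the job is handed in; nothing more can be done
None
```

I pressed the blue reset button and then the green start button to their stops (peak readings about 22 N and at least 8 N), let both spring back, and handed the job in at about 12 s with the arm clear; no verdict was returned.

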